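# Clamp up the glued drum hoop

### The arm

A 7-joint arm with a two-finger parallel gripper is mounted at the origin on the work surface. World frame = base frame: x ahead of the robot, y to its left, z up, the work surface at z = 0. Lengths are in m, angles in rad, forces in N, time in s.
With the tool pointing down it reaches from about 0.4 to 0.85 m from the base axis. Payload 10.4 kg.
Tool frame: the origin (TCP) lies at the very end of the fingers, on their centre line; the grasp point (between the pads) lies 19 mm behind it; x points along the fingers, y is the direction in which the jaws open and shut, and the axes are right-handed (so a half turn about x gives the same grasp; the last joint's range is limited). The gripper opens to 85 mm and grips with 20 to 120 N. Pads are 22 mm wide; open, the fingers measure 114 mm over their backs; the gripper's body (76 mm by 85 mm) begins 54 mm behind the grasp point. The pads swing forward as they close: fully open they stand 13 mm farther back than shut.
Start: joints at [-1.261, 0.332, -0.065, 1.46, 0.022, 1.35, -0.088], TCP at [0.204, 0.591, 0.231] pointing down, gripper open.
Joint ranges: [-2.6, 2.6], [-0.5, 2.12], [-1.47, 1.34], [0.16, 2.42], [-1.27, 4.41], [0.06, 2.06], [-2.6, 2.6]. Speed limits (rad/s): [2.22, 2.22, 2.79, 2.79, 3.14, 3.14, 3.14].

### API

Orientations are given as a unit quaternion [x, y, z, w].
In Python, from workcell import monitor, camera, ticket, regions_of gives the robot as it stands.
- The arm moves only by the tool step_arm, never from a script. Its argument "increments" is a list of rows, each a list of 5 numbers: the finger opening in m, from 0 to 0.0854, then the shift along the world's x, y, z in m, then the turn about the world's z in rad. A call has 1 to 12 rows; each row shifts and turns the commanded pose from where the row before left it; what a row does not reach is not made up. A row lasts 1/12 s, in which the tool goes at most 41.7 mm and 7.16 degrees, less where a joint would pass 70% of its speed; a pose out of reach is approached as far as the arm can. A call with a gripper value outside its range is refused whole. The fingers move at their own pace and stop on an object; "force" is the grip in N (left out, the last holds). Time passes only in rows, so rows that do not move let the fingers close. It gives the time, the measured TCP pose, the force and the opening at its end, in the units of the state.
- monitor.get_obs(): the state, without advancing time (a new reading comes with each control period).
- camera(name): name is "side" or "top" or "wrist"; returns a dict with "color" (480x640x3 uint8, red, green, blue), "range_z" (480x640 float32, m along the optical axis (not along the pixel's ray), 0 where there is no reading), "fx", "fy", "cx", "cy" (pixels), "k1" (the pictures are not rectified: a ray, as slopes to the right and down, at radius r is drawn at 1 + k1 r^2 times it, then the intrinsics apply), "cam_to_world" (4x4, takes a point from camera to world coordinates). Camera axes: x right, y up, looking along -z (the intrinsics and any distortion apply to the point x, -y, -z); pixel columns grow to the right and rows downward; lengths in m; the calibration is good to about 2 mm. A picture is of the moment at which its call begins.
- ticket.hand_in(): hands the job in, once; it reports no verdict.
Trained networks look in a picture, given as the dict that the camera call returned (one of the last four; its "shot" number tells which), for a name from the list of things; names that differ only in an ending like _2 or _b are one class to them, and where a whole thing is asked for, a point or a joint stands for the part that bears it (a point fixed in the world has none). Each returns a list of dicts, best first, with "p" (0 to 1); they miss things now and then, are a little off and sometimes report something else, mostly with a low value. They report only what shows in the picture. A call takes as long as a camera call.
- regions_of(picture, query): "region" (480x640 bool, what is visible of it) and "centre" ([row, column] in pixels, amid what is visible of it).
The state is a dict: "clock": time; "joint_pos": joint angles; "joint_velocities": joint speeds; "tau": joint torques, N m; "position": TCP position; "ee_rot": TCP orientation; "ft_force": force on the tool from outside, world axes, zero at the start; "torque": the same for the moment, N m; "grip_width": opening from 0.0 (shut) to 1.0 (fully open).
Only numpy, scipy, OpenCV 4.12 (cv2) and the standard library are available. Lean on these libraries where they do the work, as an engineer would, in place of code of your own. Each camera call takes 0.05 s, during which the arm holds its last target. There are 200 camera calls.

### The job

A freshly glued drum hoop sits round its form in the gluing jig, but the cam levers of the left and the right clamp still stand out. With a fingertip, push each of these two levers round until it is fully home, lying alongside the hoop like the near and the far lever, so that all four clamps are shut. Grasp and lift nothing, do not disturb the hoop, the jar standing inside it or the things around the jig, leave the near and far levers shut, and finish with the hand clear.

Things in the scene. Friction and masses are not known exactly. Their poses are not given: they have to be found in the camera images.
- jig: Gluing jig, fixed to the table: a round plywood board 336 mm across, 18 mm thick, with a round form in its middle (181 mm across, top 58 mm above the table) and four cam clamps, one on each side. Origin: centre of the board's underside, on the table; x points to the jig's far side, y to its left side, z up. It stands turned by up to 0.25 rad.
- left_pivot (a point): Centre of the pivot bolt of the left clamp, at half the lever's thickness (51 mm above the table); fixed in the jig 141 mm to the left (+y) of its centre. The bolt with its nut rises 24 mm above this point.
- left_end (a point): Middle of the rounded end of the left lever's arm, 93 mm from left_pivot, 51 mm above the table. The arm is a wooden bar 18 mm wide and 18 mm thick (42 to 60 mm above the table) running straight from the pivot to its 24 mm wide round end, 105 mm from the pivot. Nothing is under it but the board (24 mm below) and, outside the board, the table.
- left_lever (a joint): Angle of the left lever about its upright bolt. 0 = home against its stop, arm beside the hoop pointing along the jig's -x; grows (to 1.6) as the arm swings outward; at 1.57 it points along the jig's +y. Starts 0.7 to 1.4. To close it push the arm's outer side; it turns counter-clockwise from above. Stiff: 0.3 N m, about 4 N at 75 mm from the pivot; stays where it is left.
- right_pivot (a point): Centre of the pivot bolt of the right clamp, the mirror image of the left: 141 mm to the right (-y) of the jig's centre, 51 mm above the table.
- right_end (a point): Middle of the rounded end of the right lever's arm, 93 mm from right_pivot; the same bar as the left one.
- right_lever (a joint): Angle of the right lever: 0 = fully home, arm beside the hoop pointing along the jig's -x; grows as the arm swings outward; at 1.57 it would point along the jig's -y. Starts 0.7 to 1.4 open. To close it, push the arm's outer side; the arm turns clockwise seen from above. Same stiffness; stays where it is left.
- near_lever (a joint): Angle of the near clamp's lever (pivot 141 mm from the jig's centre on its -x side, arm pointing to the jig's +y, beside the hoop). 0 = home, where it starts; grows as it opens. Leave it shut.
- far_lever (a joint): Angle of the far clamp's lever (pivot 141 mm from the jig's centre on its +x side, arm pointing to the jig's -y, beside the hoop). 0 = home, where it starts; grows as it opens. Leave it shut.
- hoop_mid (a point): Centre of the drum hoop, half-way up: a bent ash ring 199 mm outside, 185 mm inside and 55 mm high, loose round the form on the jig's board, its top 73 mm above the table. Curved wooden pads, 60 mm long, stand between it and each cam.
- tack_jar: Small glass jar with a steel lid, 48 mm across and 55 mm tall, standing loose on the middle of the form, top 113 mm above the table. Origin: centre of its underside. Not to be disturbed.
- glue: White glue bottle, 60 mm across, 150 mm tall, standing on the table beyond the jig's far side. Origin: centre of its underside. Not to be disturbed.
- spray: White spray bottle with black trigger head, 72 mm across, 216 mm tall, its head reaching 72 mm out to one side (-x of the body), standing on the table beyond the jig's far side. Origin: centre of its underside. Not to be disturbed.
- beater: Wooden drum beater, 270 mm long, 42 mm thick at the head, lying on the table to the right of the jig, head away from the robot. Origin: on the table under its middle, x towards the head. Not to be disturbed.

How it is judged:
At the end, for the whole second after the job is handed in: All four levers are home, each within 0.1 rad of its stop, and the hoop still lies round its form, within 10 mm of where it was (value of joint each of left_lever, right_lever, near_lever, far_lever below 0.1 rad and distance of hoop_mid from where it was at the start of the episode below 0.01 m); the robot touches nothing.
It fails at once if the hoop is lifted or shoved by more than 10 mm (distance of hoop_mid from where it was at the start of the episode above 0.01 m).
It fails at once if the near or the far lever is opened (value of joint any of near_lever, far_lever above 0.15 rad).
It fails at once if the jar, glue bottle, spray bottle or beater is lifted, knocked over or moved by more than 20 mm (distance of any of tack_jar, glue, spray, beater from where it was at the start of the episode above 0.02 m or angle between any of tack_jar, glue, spray's own z axis and vertical above 0.5 rad).
It also fails if it takes over 51 s, if anything falls off the work surface, if the arm or the gripper's body presses on something with over 40 N, if the wrist force passes 120 N, or if a joint passes its speed limit or range.

## Working session

There is one attempt and no reset: what is moved stays moved. The work goes in short steps, Python scripts to look and compute and a tool call to move; the robot and the scene stay as the last step left them, time stands still between calls to the robot, and variables do not carry over. Pictures are saved under pics/ and viewed, about 8 in all and at most 12, crops included, and the job is handed in when it is done.

Besides the shell and the picture viewer there is one more tool, called after "Call:" by a JSON object that holds its "op" and its "data", one argument or row to a line. step_arm: Moves the arm, as the interface text tells. Its arguments: {"type":"object","properties":{"increments":{"type":"array"},"force":{"type":"number"}},"required":["increments"]}

```bash
mkdir -p pics; cat > h.py <<'E'
import numpy as np, cv2
from workcell import monitor, camera, ticket, regions_of
def world(p, rc, z=None):
    """pixels (N,2 row,col) -> world; by depth, or by plane z"""
    rc=np.atleast_2d(rc).astype(float)
    d=np.stack([(rc[:,1]-p["cx"])/p["fx"],(rc[:,0]-p["cy"])/p["fy"]],1)
    u=d.copy()
    for _ in range(20): u=d/(1+p["k1"]*(u**2).sum(1,keepdims=True))
    ray=np.c_[u[:,0],-u[:,1],-np.ones(len(u))]
    M=np.array(p["cam_to_world"])
    if z is None:
        r=rc.round().astype(int); t=p["range_z"][r[:,0],r[:,1]]
    else:
        t=(z-M[2,3])/(ray@M[:3,:3].T)[:,2]
    return (ray*t[:,None])@M[:3,:3].T+M[:3,3]
def save(p,n): cv2.imwrite(f"pics/{n}.png",p["color"][:,:,::-1])
E
python3 - <<'E'
from h import *
p=camera("top"); save(p,"top1")
for n in ["jig","left_pivot","left_end","right_pivot","right_end","left_lever","right_lever","near_lever","far_lever","hoop_mid","tack_jar","glue","spray","beater"]:
    try:
        for r in regions_of(p,n)[:3]:
            m=r["region"]; w=world(p,np.argwhere(m)); w=w[np.isfinite(w).all(1)]
            print(n,round(r["p"],2),np.round(r["centre"]),m.sum(),np.round(np.median(w,0),3),np.round(np.percentile(w,[2,98],axis=0),3).tolist())
    except Exception as e: print(n,e)
save(camera("side"),"side1")
print(monitor.get_obs())
E
```

```text
jig 0.63 [282. 254.] 24269 [ 0.561 -0.018  0.055] [[0.419, -0.176, 0.015], [0.715, 0.15, 0.065]]
left_pivot 0.84 [280. 252.] 24368 [ 0.561 -0.018  0.055] [[0.42, -0.178, 0.015], [0.717, 0.151, 0.064]]
left_end 0.72 [292. 166.] 1025 [0.533 0.145 0.061] [[0.477, 0.105, 0.004], [0.568, 0.192, 0.075]]
right_pivot 0.72 [276. 257.] 23985 [ 0.561 -0.017  0.055] [[0.42, -0.176, 0.015], [0.716, 0.15, 0.064]]
right_end 0.72 [269. 348.] 900 [ 0.574 -0.179  0.06 ] [[0.558, -0.251, 0.055], [0.591, -0.135, 0.071]]
left_lever 0.76 [296. 162.] 995 [0.531 0.147 0.061] [[0.477, 0.106, 0.016], [0.568, 0.192, 0.075]]
left_lever 0.62 [270. 348.] 933 [ 0.574 -0.181  0.06 ] [[0.558, -0.251, 0.002], [0.591, -0.135, 0.071]]
right_lever 0.55 [270. 350.] 917 [ 0.574 -0.181  0.06 ] [[0.558, -0.251, 0.017], [0.591, -0.135, 0.071]]
near_lever 0.73 [352. 242.] 938 [0.428 0.004 0.061] [[0.413, -0.041, 0.052], [0.452, 0.075, 0.072]]
far_lever 0.93 [195. 260.] 895 [ 0.71  -0.031  0.061] [[0.686, -0.099, 0.049], [0.724, 0.014, 0.073]]
hoop_mid 0.61 [247. 208.] 1894 [0.581 0.01  0.072] [[0.473, -0.108, 0.034], [0.666, 
[... 517 characters left out ...]
.8, 'joint_pos': array([-1.2606056 ,  0.33220926, -0.06470708,  1.46008087,  0.02159768,
        1.34989462, -0.08846145]), 'joint_velocities': array([-1.12131189e-05,  1.01888809e-03,  2.58636869e-04,  1.29562668e-03,
        3.96552763e-04, -2.43837551e-03, -1.49082521e-03]), 'tau': array([ 8.01981805e-04, -6.25189590e+01,  4.94395662e-02, -3.91806757e+01,
        1.64240232e-02,  1.91978455e-03,  1.35519755e-05]), 'position': array([0.2041637 , 0.59074596, 0.2313409 ]), 'ee_rot': array([ 0.11713733,  0.69734617, -0.11706368,  0.69734013]), 'ft_force': array([ 0.98527648, -0.57788874, -0.1910938 ]), 'torque': array([ 0.02378549, -0.02804809, -0.04494217]), 'grip_width': 1.0027196493170387}
```

View pics/top1.png

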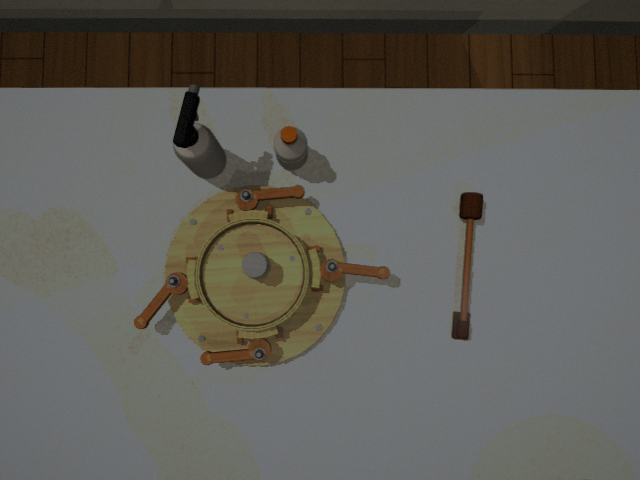

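The top view shows the jig. Bolts sit at (row, col) left (281,174), right (267,332), near (354,259) and far (196,246). Lever ends are at left (323,141) and right (272,384). The detections agree with this. Next, compute geometry.

```bash
python3 - <<'E'
from h import *
p=camera("top")
b=world(p,[[281,174],[267,332],[354,259],[196,246]],z=.075)
e=world(p,[[323,141],[272,384],[357,206],[191,300]],z=.060)
print(np.round(b,3));print(np.round(e,3)); c=b[:,:2].mean(0); print("c",c)
d=b[0]-b[1]; f=b[3]-b[2]
print(np.linalg.norm(d[:2]),np.linalg.norm(f[:2]),"yaw",np.arctan2(-d[0],d[1]),np.arctan2(f[1],f[0]))
yaw=(np.arctan2(-d[0],d[1])+np.arctan2(f[1],f[0]))/2
for i in range(4):
    v=(e-b)[i,:2]; print(np.linalg.norm(v), "angle rel. jig",np.arctan2(v[1],v[0])-yaw)
E
```

```text
[[ 0.556  0.124  0.075]
 [ 0.579 -0.152  0.075]
 [ 0.429 -0.025  0.075]
 [ 0.705 -0.     0.075]]
[[ 0.482  0.185  0.06 ]
 [ 0.571 -0.245  0.06 ]
 [ 0.422  0.07   0.06 ]
 [ 0.717 -0.096  0.06 ]]
c [ 0.56726939 -0.0132818 ]
0.27726218831654614 0.27754269872222453 yaw 0.08539125215850171 0.088026071248676
0.0952666536330838 angle rel. jig 2.365674042745193
0.09366275487791009 angle rel. jig -1.7497833633935447
0.09463389392948304 angle rel. jig 1.5530177389623225
0.09592204754893997 angle rel. jig -1.537730933620686
```

View pics/side1.png

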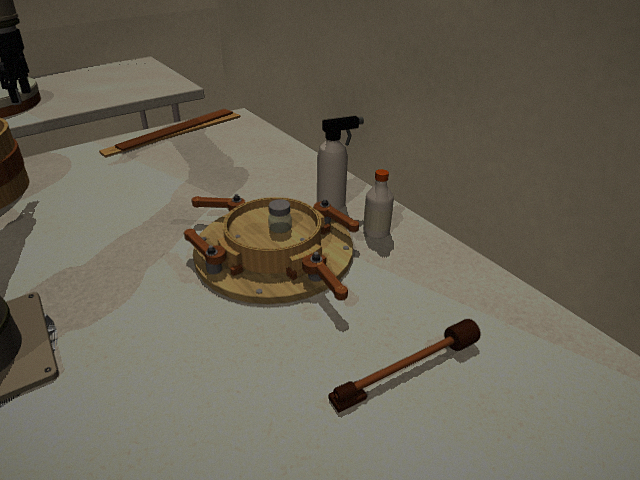

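Lever angles come out at about 0.78 rad (left) and 1.39 rad (right), with jig yaw about 0.087. The geometry is within 2% of the given sizes. I'll shut the fingers and approach outside the left lever.

Call:
{"op": "step_arm", "data": {
  "increments": [
    [0,0.0225,-0.027,0,0.035],
    [0,0.0225,-0.027,0,0.035],
    [0,0.0225,-0.027,0,0.035],
    [0,0.0225,-0.027,0,0.035],
    [0,0.0225,-0.027,0,0.035],
    [0,0.0225,-0.027,0,0.035],
    [0,0.0225,-0.027,0,0.035],
    [0,0.0225,-0.027,0,0.035],
    [0,0.0225,-0.027,0,0.035],
    [0,0.0225,-0.027,0,0.035],
    [0,0.0225,-0.027,0,0.035],
    [0,0.0225,-0.027,0,0.035]
  ],
  "force": 40
}}

```text
clock: 1.85
position: [0.4751, 0.2653, 0.2316]
ee_rot: [-0.031, 0.706, 0.032, 0.707]
ft_force: [0.7, 1.4, 0.7]
grip_width: 0.001
```

Call:
{"op": "step_arm", "data": {
  "increments": [
    [0,0.017,-0.019,0,0],
    [0,0.017,-0.019,0,0],
    [0,0.0175,-0.019,-0.02,0],
    [0,0,0,-0.03,0],
    [0,0,0,-0.03,0],
    [0,0,0,-0.02,0],
    [0,0,0,-0.01,0],
    [0,0,0,0,0],
    [0,0,0,0,0]
  ]
}}

```text
clock: 2.6
position: [0.526, 0.2099, 0.122]
ee_rot: [-0.031, 0.706, 0.031, 0.707]
ft_force: [0.8, -0.2, 1.0]
grip_width: -0.0
```

```bash
python3 - <<'E'
from h import *
p=camera("top"); save(p,"top2"); o=monitor.get_obs(); print(o["position"],o["ee_rot"],o["ft_force"],o["grip_width"])
E
```

```text
[0.52642273 0.2101694  0.12279547] [-0.03056776  0.70582871  0.03119296  0.70703497] [0.19187366 0.21891819 1.28605015] 0.0015504404578656633
```

View pics/top2.png

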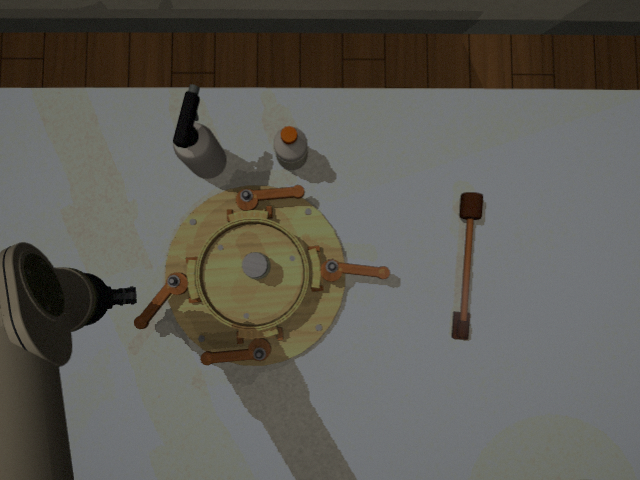

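The hand is just outside the left lever and clear. I'll compute both push arcs.

```bash
cat > arc.py <<'E'
import numpy as np
c=np.array([.5673,-.0133]);yaw=.087;R=np.array([[np.cos(yaw),-np.sin(yaw)],[np.sin(yaw),np.cos(yaw)]])
def pt(q,s,r=.075,gap=0):
    h=.015*np.cos(q)+.011*np.sin(q)
    j=np.array([0,.141])+r*np.array([-np.cos(q),np.sin(q)])+(.009+h+gap)*np.array([np.sin(q),np.cos(q)])
    return c+R@(j*[1,s])
if __name__=="__main__":
    for s,q0 in((1,.78),(-1,1.39)):
        print("start gap",pt(q0,s,gap=.02).round(4))
        for q in np.linspace(q0,0,11): print(round(q,2),pt(q,s).round(4))
E
python3 arc.py
```

```text
start gap [0.5276 0.2115]
0.78 [0.5149 0.1962]
0.7 [0.5097 0.1929]
0.62 [0.5047 0.1892]
0.55 [0.5    0.1851]
0.47 [0.4956 0.1804]
0.39 [0.4915 0.1754]
0.31 [0.4879 0.1699]
0.23 [0.4847 0.164 ]
0.16 [0.482  0.1578]
0.08 [0.4798 0.1513]
0.0 [0.4782 0.1446]
start gap [ 0.6149 -0.2324]
1.39 [ 0.5949 -0.2305]
1.25 [ 0.5858 -0.2323]
1.11 [ 0.5761 -0.2329]
0.97 [ 0.566  -0.2322]
0.83 [ 0.5559 -0.23  ]
0.7 [ 0.5458 -0.2262]
0.56 [ 0.536  -0.2208]
0.42 [ 0.527  -0.2138]
0.28 [ 0.5189 -0.2052]
0.14 [ 0.5121 -0.1953]
0.0 [ 0.5069 -0.1842]
```

Call:
{"op": "step_arm", "data": {
  "increments": [
    [0,0,0,-0.03,0],
    [0,0,0,-0.03,0],
    [0,0,0,-0.02,0],
    [0,0,0,-0.005,0],
    [0,0,0,0,0]
  ]
}}

```text
clock: 3.07
position: [0.5257, 0.2098, 0.0365]
ee_rot: [-0.031, 0.707, 0.031, 0.706]
ft_force: [-0.2, -0.0, 0.2]
grip_width: 0.001
```

Call:
{"op": "step_arm", "data": {
  "increments": [
    [0,-0.0055,-0.007,0,0],
    [0,-0.0053,-0.0066,0,0],
    [0,-0.0052,-0.0033,0,0],
    [0,-0.005,-0.0037,0,0],
    [0,-0.0047,-0.0041,0,0],
    [0,-0.0044,-0.0047,0,0],
    [0,-0.0041,-0.005,0,0],
    [0,0,0,0,0]
  ]
}}

```text
clock: 3.73
position: [0.492, 0.1752, 0.0379]
ee_rot: [-0.03, 0.705, 0.031, 0.707]
ft_force: [1.0, 2.0, 1.2]
grip_width: 0.001
```

Call:
{"op": "step_arm", "data": {
  "increments": [
    [0,-0.0036,-0.0055,0,0],
    [0,-0.0032,-0.0059,0,0],
    [0,-0.0027,-0.0062,0,0],
    [0,-0.0022,-0.0065,0,0],
    [0,0,0,0,0],
    [0,0,0,0,0]
  ]
}}

```text
clock: 4.23
position: [0.4795, 0.1511, 0.0367]
ee_rot: [-0.031, 0.707, 0.031, 0.706]
ft_force: [-0.4, 0.4, -0.2]
grip_width: -0.001
```

Call:
{"op": "step_arm", "data": {
  "increments": [
    [0,-0.001,-0.0033,0,0],
    [0,-0.0006,-0.0034,0,0],
    [0,0,0,0,0]
  ]
}}

```text
clock: 4.48
position: [0.4785, 0.1457, 0.0366]
ee_rot: [-0.03, 0.706, 0.032, 0.707]
ft_force: [4.0, 6.7, -1.4]
grip_width: -0.0
```

```bash
python3 - <<'E'
from h import *
p=camera("top"); o=monitor.get_obs(); print(o["position"],o["ft_force"])
cv2.imwrite("pics/top3.png",cv2.resize(p["color"][170:390,90:410,::-1],None,fx=2.5,fy=2.5))
E
```

```text
[0.47851004 0.14572346 0.03660231] [ 2.64094585  6.32345488 -0.78212626]
```

View pics/top3.png

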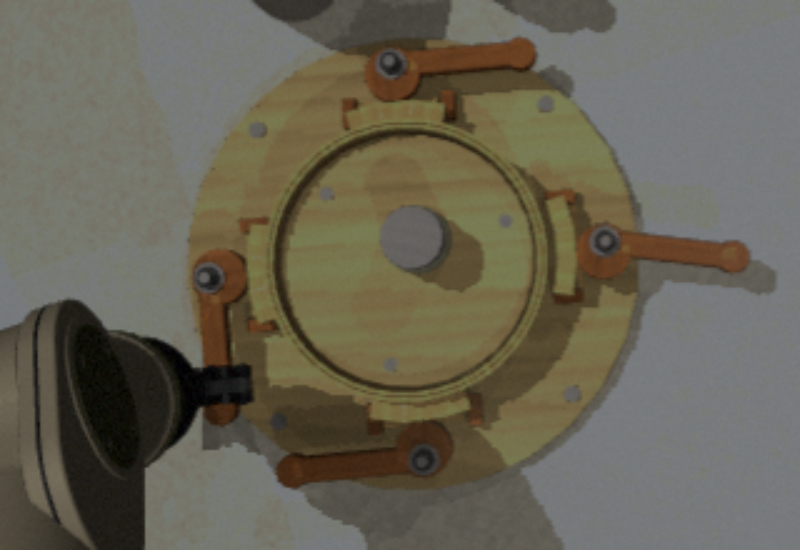

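```bash
python3 - <<'E'
from h import *
p=camera("top"); M=np.array(p["cam_to_world"]); print(M.round(3))
rc=np.array([[170+385/2.5,90+x/2.5] for x in (205,215,225,235,245,248)])
print(np.c_[rc,world(p,rc)].round(3))
def proj(w):
    q=np.linalg.inv(M)@np.r_[w,1]; u=np.array([q[0],-q[1]])/-q[2]; u=u*(1+p["k1"]*(u@u)); return p["fy"]*u[1]+p["cy"],p["fx"]*u[0]+p["cx"]
print(proj(monitor.get_obs()["position"]))
b=world(p,[[170+277/2.5,90+208/2.5]],z=.075)[0]; e=world(p,[[170+410/2.5,90+222/2.5]],z=.06)[0]; v=e-b
print(b,e,"q",np.pi-(np.arctan2(v[1],v[0])%(2*np.pi)-.087))
save(camera("side"),"side2")
E
```

```text
[[-0.004  0.997 -0.08   0.541]
 [-1.    -0.002  0.014 -0.119]
 [ 0.014  0.08   0.997  1.058]
 [ 0.     0.     0.     1.   ]]
[[3.240e+02 1.720e+02 4.860e-01 1.080e-01 1.500e-01]
 [3.240e+02 1.760e+02 4.850e-01 1.030e-01 1.410e-01]
 [3.240e+02 1.800e+02 4.850e-01 9.800e-02 1.380e-01]
 [3.240e+02 1.840e+02 4.840e-01 9.300e-02 1.320e-01]
 [3.240e+02 1.880e+02 4.840e-01 8.600e-02 1.310e-01]
 [3.240e+02 1.892e+02 4.840e-01 8.400e-02 1.300e-01]]
(np.float64(324.12034337781085), np.float64(166.5700572015069))
[0.5559281  0.12557638 0.075     ] [0.46260654 0.11790197 0.06      ] q 0.004948460950859879
```

View pics/side2.png

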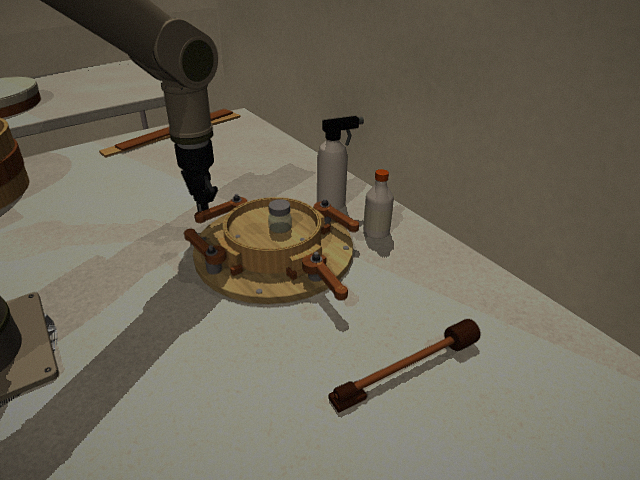

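The black parts over the lever are gripper linkage at z≈0.13, and the fingertip itself is outside the arm. The left lever measures about 0.005 rad. I'll nudge slightly more to feel the stop.

Call:
{"op": "step_arm", "data": {
  "increments": [
    [0,0,-0.0015,0,0],
    [0,0,-0.0015,0,0],
    [0,0,0,0,0]
  ]
}}

```text
clock: 4.88
position: [0.4785, 0.1454, 0.0367]
ee_rot: [-0.03, 0.706, 0.033, 0.707]
ft_force: [2.4, 16.0, -4.6]
grip_width: -0.001
```

The stop is confirmed: force rises to 16 N with no further motion. Now retreat and go over to the right side.

Call:
{"op": "step_arm", "data": {
  "increments": [
    [0,0,0.015,0,0],
    [0,0,0.03,0,0],
    [0,0,0,0.03,0],
    [0,0,0,0.04,0],
    [0,0,0,0.04,0],
    [0,0,0,0.04,0],
    [0,0,0,0.04,0],
    [0,0,0,0.02,0],
    [0,0,0,0,0]
  ]
}}

```text
clock: 5.63
position: [0.4798, 0.1867, 0.2512]
ee_rot: [-0.03, 0.704, 0.032, 0.709]
ft_force: [0.8, 0.1, 0.4]
grip_width: -0.0
```

Call:
{"op": "step_arm", "data": {
  "increments": [
    [0,0.0125,-0.035,0,0],
    [0,0.0125,-0.035,0,0],
    [0,0.0125,-0.035,0,0],
    [0,0.0125,-0.035,0,0],
    [0,0.0125,-0.035,0,0],
    [0,0.0125,-0.035,0,0],
    [0,0.0125,-0.035,0,0],
    [0,0.0125,-0.035,0,0],
    [0,0.0125,-0.035,0,0],
    [0,0.0125,-0.035,0,0],
    [0,0.0125,-0.035,0,0],
    [0,0.0125,-0.035,0,0]
  ]
}}

```text
clock: 6.63
position: [0.6277, -0.2353, 0.2449]
ee_rot: [-0.031, 0.707, 0.031, 0.706]
ft_force: [0.9, 0.6, 0.5]
grip_width: 0.004
```

Call:
{"op": "step_arm", "data": {
  "increments": [
    [0,0,0,0,0],
    [0,0,0,0,0],
    [0,0,0,0,0]
  ]
}}

```text
clock: 6.88
position: [0.6276, -0.2333, 0.245]
ee_rot: [-0.03, 0.707, 0.031, 0.706]
ft_force: [0.1, 0.2, -0.2]
grip_width: 0.002
```

Call:
{"op": "step_arm", "data": {
  "increments": [
    [0,0,0,-0.04,0],
    [0,0,0,-0.04,0],
    [0,0,0,-0.04,0],
    [0,0,0,-0.04,0],
    [0,0,0,-0.03,0],
    [0,0,0,-0.018,0],
    [0,0,0,0,0],
    [0,0,0,0,0]
  ]
}}

```text
clock: 7.55
position: [0.6278, -0.2319, 0.0381]
ee_rot: [-0.031, 0.707, 0.032, 0.706]
ft_force: [0.0, 0.1, 0.9]
grip_width: -0.002
```

Call:
{"op": "step_arm", "data": {
  "increments": [
    [0,-0.011,0.001,0,0],
    [0,-0.011,0.001,0,0],
    [0,-0.0107,0.0008,0,0],
    [0,-0.0091,-0.0018,0,0],
    [0,-0.0097,-0.0006,0,0],
    [0,-0.0101,0.0007,0,0],
    [0,-0.0101,0.0022,0,0],
    [0,-0.0101,0.0038,0,0],
    [0,0,0,0,0]
  ]
}}

```text
clock: 8.3
position: [0.5473, -0.2262, 0.0407]
ee_rot: [-0.031, 0.705, 0.031, 0.708]
ft_force: [0.2, 0.7, 0.8]
grip_width: 0.003
```

Call:
{"op": "step_arm", "data": {
  "increments": [
    [0,-0.01,0.0054,-0.003,0],
    [0,-0.009,0.007,0,0],
    [0,-0.0081,0.0086,0,0],
    [0,-0.0068,0.0099,0,0],
    [0,0,0,0,0],
    [0,-0.0026,0.0055,0,0],
    [0,-0.001,0.002,0,0],
    [0,0,0,0,0]
  ]
}}

```text
clock: 8.97
position: [0.5095, -0.1883, 0.036]
ee_rot: [-0.031, 0.706, 0.031, 0.707]
ft_force: [1.0, -1.3, 1.0]
grip_width: -0.001
```

```bash
python3 - <<'E'
from h import *
p=camera("top"); o=monitor.get_obs(); print(o["position"],o["ft_force"])
cv2.imwrite("pics/top4.png",cv2.resize(p["color"][170:390,90:410,::-1],None,fx=2.5,fy=2.5))
E
```

```text
[ 0.50924023 -0.18833901  0.03570064] [ 1.19586576 -1.58682776  0.86455284]
```

View pics/top4.png

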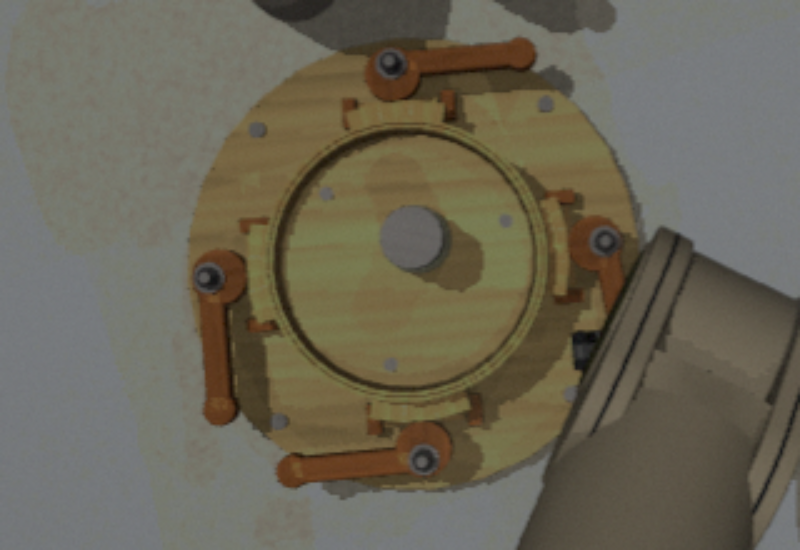

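The left lever lies home, with its end at crop (222,410). The right lever is nearly home and partly hidden by the arm. I'll push on in small steps until the force shows the stop.

Call:
{"op": "step_arm", "data": {
  "increments": [
    [0,-0.0005,0.0025,0,0],
    [0,0,0.0025,0,0],
    [0,0,0,0,0]
  ]
}}

```text
clock: 9.27
position: [0.5079, -0.183, 0.0352]
ee_rot: [-0.031, 0.707, 0.031, 0.706]
ft_force: [-0.1, -3.4, 2.5]
grip_width: 0.0
```

Call:
{"op": "step_arm", "data": {
  "increments": [
    [0,0,0.0015,0,0],
    [0,0,0.0015,0,0],
    [0,0,0,0,0]
  ]
}}

```text
clock: 9.52
position: [0.5076, -0.1801, 0.035]
ee_rot: [-0.031, 0.707, 0.031, 0.706]
ft_force: [-1.7, -4.0, 1.9]
grip_width: -0.003
```

Call:
{"op": "step_arm", "data": {
  "increments": [
    [0,0,0.0015,0,0],
    [0,0,0.0015,0,0],
    [0,0,0,0,0]
  ]
}}

```text
clock: 9.77
position: [0.5075, -0.1798, 0.0352]
ee_rot: [-0.031, 0.707, 0.029, 0.706]
ft_force: [-0.4, -13.4, -0.8]
grip_width: -0.0
```

Call:
{"op": "step_arm", "data": {
  "increments": [
    [0,0,0.0015,0,0],
    [0,0,0.0015,0,0],
    [0,0,0,0,0]
  ]
}}

```text
clock: 10.02
position: [0.5075, -0.1795, 0.0353]
ee_rot: [-0.032, 0.706, 0.027, 0.707]
ft_force: [1.4, -23.3, -4.5]
grip_width: -0.002
```

The right lever is at its stop. Retreat outward, lift, and move away.

Call:
{"op": "step_arm", "data": {
  "increments": [
    [0,0,-0.015,0,0],
    [0,0,-0.03,0,0],
    [0,0,0,0.03,0],
    [0,0,0,0.04,0],
    [0,0,0,0.04,0],
    [0,0,0,0.04,0],
    [0,0,0,0.04,0],
    [0,0,0,0.02,0],
    [0,0,-0.03,0,0],
    [0,0,-0.03,0,0],
    [0,0,-0.03,0,0],
    [0,0,0,0,0]
  ]
}}

```text
clock: 11.02
position: [0.5065, -0.3137, 0.2449]
ee_rot: [-0.029, 0.707, 0.029, 0.706]
ft_force: [-0.4, -0.3, 0.5]
grip_width: 0.001
```

Call:
{"op": "step_arm", "data": {
  "increments": [
    [0,-0.02,-0.03,0,0],
    [0,-0.02,-0.03,0,0],
    [0,-0.02,-0.03,0,0],
    [0,-0.02,-0.03,0,0],
    [0,0,0,0,0],
    [0,0,0,0,0],
    [0,0,0,0,0]
  ]
}}

```text
clock: 11.6
position: [0.4291, -0.4277, 0.2447]
ee_rot: [-0.03, 0.706, 0.032, 0.706]
ft_force: [1.0, 0.6, 0.7]
grip_width: 0.0
```

```bash
python3 - <<'E'
from h import *
p=camera("top"); o=monitor.get_obs(); print(o["clock"],o["position"],o["ft_force"]); save(p,"top5")
E
```

```text
11.65 [ 0.42965426 -0.42722174  0.24479153] [-0.56701941  0.22070637 -0.41420678]
```

View pics/top5.png

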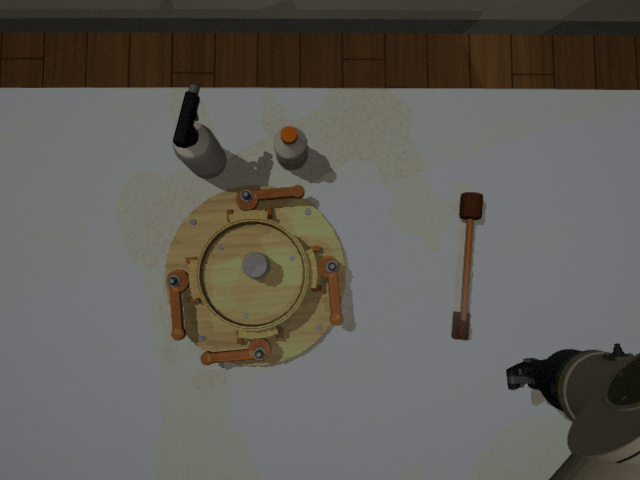

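All four levers lie beside the hoop: left end at (334,178), right end at (320,336). Nothing else has moved and the hand is clear. A numeric check, then hand-in.

```bash
python3 - <<'E'
from h import *
p=camera("top")
b=world(p,[[281,174],[267,332]],z=.075); e=world(p,[[334,178],[320,336]],z=.06)
for s,v in zip((1,-1),e-b):
    a=np.arctan2(v[1],v[0])-.087; print(np.linalg.norm(v[:2]),(np.pi-s*a+np.pi)%(2*np.pi)-np.pi)
print(ticket.hand_in())
E
```

```text
0.09309103495880909 0.03470153813374033
0.09350177537155396 -0.010940030656417132
the job is handed in; nothing more can be done
None
```

I pushed the left and right levers home with the closed fingertips and handed the job in at about 12 s of the 51 s allowed.

- **Stops:** each lever reached a firm stop, with the force rising to 16 N on the left and 23 N on the right without further motion.
- **Lever angles:** the final top picture gives left about 0.03 rad and right about -0.01 rad, both under the 0.1 rad limit. A measurement while still holding the left lever gave 0.005 rad, so these readings are good to about 0.03 rad.
- **Rest of the scene:** in that picture the near and far levers, hoop, jar, bottles and beater look unmoved. I judged those by eye and did not measure them. The hand is clear, at 0.245 m height to the right of the jig.

No check failed. The one oddity was that the spacing between opposite pivots measured 277 mm instead of 282 mm. I put this down to pixel reading, and it did not matter for the pushes.

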